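Padlock the honey case

TASK

Lock up the slant-front honey case: fold the hasp strap fully down over its staple, thread the open padlock's shackle through the staple and swing it round until the padlock points straight down the slope, flat on the front, with the staple in the crown of its shackle. Then push the padlock's body up the slope until the shackle is fully home, give it a light tug back down to check that it holds, and let go. Do not force anything, and leave the other things on the counter where they stand.

Things in the scene. Friction and masses are not known exactly. Their poses are not given: they have to be found in the camera images.
- case: Wooden slant-front display case with honey jars, 260 wide (y), 270 deep (x). Origin under its centre, x to its back. Its front is a flat plane rising to the back at 25 degrees from horizontal, from its lower edge 70 mm up: first fixed wood, 136 mm along the slope, then flush with it the glazed lid's frame. The lid is shut (hinged at the top). Stands elsewhere and turned otherwise each time.
- staple: Steel arch of 5 mm rod standing on the sloping front, 110 mm up the slope from its lower edge. Origin on the front's surface midway between the feet; x up the slope, y left across it, z square out of the front. The arch lies in the x-z plane: opening x -7 to 7, z 0 to 19 mm; outside x -12 to 12, z up to 24; 5 mm along y, the way a shackle passes through. Fixed to the case.
- staple_eye (a point): Centre of the staple's opening, at (0, 0, 11) mm in the staple's frame; axes as staple.
- hasp (a joint): Hinge of the hasp strap, rad. 0: flat over the staple, which pokes through its slot; pi/2: square out of the front; more: leaning back over the lid (stop 2.6). Starts at 1.2 to 2.2. Stiff, stays where left (0.02 N m). Axis along the staple's y at x = 38, z = 2 mm in its frame, carried by the lid.
- hasp_tip (a point): Middle of the free end of the steel strap, 56 mm from its hinge axis. The strap is 20 mm wide and 2.5 thick; shut, its top is 3 mm above the front's surface and it reaches 18 mm below the staple's middle. Between hinge and staple (staple frame x = 13 to 36 mm) it is plain plate to press on.
- padlock: Open padlock, about 250 g, lying flat on the counter left or right of the case. Brass body 40 (x) x 48 (y) x 22 mm (z, thickness). Origin at the centre of the body's underside as it lies, x to the shackle, z up. Its steel shackle of 7 mm rod, centreline 11 mm above the underside, stands pulled out; between its toe and the body is an open gap of 20 mm, into which the staple fits.
- counter_bell: Service bell 84 mm wide, 58 high, a bystander; it and the padlock swap sides of the case. Origin under its centre.
- price_card: Small price card in a wooden block, 68 wide, 60 high, a bystander near the case. Origin under its centre.
- tin_0: Tin, 76 mm wide, 58 high, a bystander right of the case. Origin under its centre.
- tin_1: Tin, 76 mm wide, 58 high, a bystander right of the case. Origin under its centre.
- shackle (a joint): How far the shackle is slid into the padlock's body, m: 0 open (as at the start), 0.0235 fully home, the toe 3 mm inside the body. Stiff: it moves only at more than 10 N along the padlock's x, either way, and stays where left. Pushing the body up the slope brings the crown against the staple's upper leg, which drives the shackle in.
- shackle_crown (a point): Rod centre at the shackle's crown, in the padlock's frame (68, 0, 11) mm while open, x = 44.5 when home. The open shackle's heel leg leaves the body at x = 20, y = 18 and runs straight to x = 50; then the rod bends in a half circle of radius 18 mm (centreline) about (50, 0), over the crown, to the toe leg at y = -18.
- shackle_toe (a point): Rod centre at the end of the short straight toe leg, (44, -18, 11) mm in the padlock's frame while open, its round tip at x = 40.5; it points back at the body (-x). Axes as the padlock's.

How it is judged:
On the way, in this order (a step that is already met when the one before it is completed fails the run):
1. the hasp strap is folded down over the staple, within 0.12 rad of flat (value of joint hasp below 0.12 rad), for 0.2 s.
2. the staple is in the crown of the still open shackle (crown within 9 mm of the eye's centre), the padlock straight down the slope (within 0.45 rad) and flat (within 0.25 rad) (distance between shackle_crown and staple_eye below 0.009 m and angle between the x axis of padlock and the x axis of staple, either way round below 0.45 rad and angle between the z axis of padlock and the z axis of staple, either way round below 0.25 rad and value of joint shackle below 0.008 m), for 0.1 s.
3. the shackle is pushed home in the padlock, over 22.5 of 23.5 mm, the staple still in its crown (distance between shackle_crown and staple_eye below 0.009 m and angle between the x axis of padlock and the x axis of staple, either way round below 0.45 rad and angle between the z axis of padlock and the z axis of staple, either way round below 0.25 rad and value of joint shackle above 0.0225 m), for 0.1 s.
4. the shut padlock is tugged down the slope: over 2 N against the staple, the crown at least 1 mm below the middle of the eye (all of step 3 and contact force between padlock and staple above 2 N and x of shackle_crown in the frame of staple below -0.001 m), for 0.1 s.
At the end, for the whole second after the job is handed in: The strap lies flat over the staple (within 0.12 rad), the padlock is shut (shackle over 22.5 of 23.5 mm in) with the staple in the crown of its shackle (within 9 mm of the eye's centre), straight down the slope within 0.45 rad and flat on the front within 0.25 rad, released and at rest (all of step 3 and value of joint hasp below 0.12 rad and linear speed of padlock below 0.01 m/s); the robot touches nothing.
It fails at once if forced: more than 40 N on the staple (contact force between anything else and staple above 40 N).
It fails at once if the bell, the price card or a tin is moved more than 30 mm (distance of any of counter_bell, price_card, tin_0, tin_1 from where it was at the start of the episode above 0.03 m).
It also fails if it takes over 72 s, if anything falls off the work surface, if the arm or the gripper's body presses on something with over 40 N, if the wrist force passes 120 N, or if a joint passes its speed limit or range.

ROBOT

A 6-joint arm with a two-finger parallel gripper is mounted at the origin on a cart in front of the work surface, level with it; the furniture and walls round the work are solid. World frame = base frame: x ahead of the robot, y to its left, z up, the work surface at z = 0. Lengths are in m, angles in rad, forces in N, time in s.
With the tool pointing down it reaches from about 0.35 to 0.775 m from the base axis. Payload 5.5 kg.
Tool frame: the origin (TCP) lies between the finger pads; the fingertips stand 19 mm ahead of it and the grasp point (between the pads) is the TCP; z points along the fingers, y is the line along which they close (so a half turn about z gives the same grasp; the last joint's range is limited). The gripper opens to 85 mm and grips with 20 to 120 N. Pads are 22 mm wide; open, the fingers measure 114 mm over their backs; the gripper's body (76 mm by 85 mm) begins 54 mm behind the grasp point. The pads swing forward as they close: fully open they stand 13 mm farther back than shut.
Start: joints at [1.015, 0.313, 0.046, 1.304, 0, 1.431], TCP at [0.232, 0.526, 0.25] pointing down, gripper open.
Joint ranges: [-2.76, 2.76], [-0.86, 1.69], [-1.03, 1.26], [-2.2, 2.34], [-1.47, 1.5], [-3.14, 3.14]. Speed limits (rad/s): [2.57, 2.57, 3.14, 3.14, 3.14, 3.14].

INTERFACE

Orientations are given as a unit quaternion [w, x, y, z].
In Python, from workcell import env gives the robot as it stands.
- The arm moves only by the tool carry_out, never from a script. Its argument "increments" is a list that holds one entry, the list of rows, each a list of 6 numbers: the shift along the tool's x, y, z each as a share of 50 cm, from -1 to 1, then the turn, a rotation vector about the tool's x, y, z each as a share of 2 pi rad, from -1 to 1. In form: [[[x, y, z, ax, ay, az], ...]]. A call has 1 to 5 rows; each row is the pose to reach, as a shift and turn from the pose commanded when the call began, along the tool's axes at that moment, turning the shorter way round; what a row does not reach only later rows make up. A row lasts 1/8 s, in which the tool goes at most 62.5 mm and 10.7 degrees, less where a joint would pass 70% of its speed; a pose out of reach is approached as far as the arm can. A call with a number of a shift or a turn outside -1 to 1 is refused whole. A call with a gripper value outside its range is refused whole. "jaw" is the closure, from 0 (fully open) to 1 (shut), set as the call begins (left out, the last holds). The fingers move at their own pace and stop on an object; "squeeze" is the grip in N (left out, the last holds). Time passes only in rows, so rows that repeat a pose let the fingers close. It gives the time, the measured TCP pose, the force, the opening and the grip force at its end, in the units of the state.
- env.get_state(): the state, without advancing time (a new reading comes with each control period).
- env.read_camera(name): name is "scene" or "side" or "wrist"; returns a dict with "frame" (420x560x3 uint8, blue, green, red), "z_map" (420x560 float32, m along the optical axis (not along the pixel's ray), 0 where there is no reading), "intrinsics" (3x3 intrinsics, pixels), "k1" (the pictures are not rectified: a ray, as slopes to the right and down, at radius r is drawn at 1 + k1 r^2 times it, then the intrinsics apply), "R" (3x3) and "t" (3): a world point X has camera coordinates R X + t; the wrist camera has in their place "T_tool_cam" (4x4, takes a point from camera to tool coordinates, whose origin is the TCP and whose axes are the flange's). Camera axes: x right, y down, z forward; pixel columns grow to the right and rows downward; lengths in m; the calibration is good to about 2 mm. A picture is of the moment at which its call begins: read the wrist's pose just before it.
- env.hand_in(): hands the job in; it is judged then, once.
Trained networks look in the newest picture that a camera, given by its name, has taken for a name from the list of things; names that differ only in an ending like _2 or _b are one class to them, and where a whole thing is asked for, a point or a joint stands for the part that bears it (a point fixed in the world has none). Each returns a list of dicts, best first, with "score" (0 to 1); they miss things now and then, are a little off and sometimes report something else, mostly with a low value. They report only what shows in the picture. A call takes as long as a camera call.
- env.find_in(camera, name): "position" ([x, y, z] in m, in world coordinates, good to about 4 mm: the middle of the surface that is visible of it).
The state is a dict: "clock": time; "joint_pos": joint angles; "qvel": joint speeds; "tau": joint torques, N m; "tcp_pos": TCP position; "orientation": TCP orientation; "wrist_force": force on the tool from outside, world axes, zero at the start; "ft_torque": the same for the moment, N m; "finger_gap": finger opening in m; "grip_force": force on a finger pad.
Only numpy, scipy, OpenCV 4.12 (cv2) and the standard library are available. Lean on these libraries where they do the work, as an engineer would, in place of code of your own. Each camera call takes 0.05 s, during which the arm holds its last target. There are 200 camera calls.

## Working session

There is one attempt and no reset: what is moved stays moved. The work goes in short steps, Python scripts to look and compute and a tool call to move; the robot and the scene stay as the last step left them, time stands still between calls to the robot, and variables do not carry over. Pictures are saved under pics/ and viewed, at most 13 in all, crops included, and the job is handed in when it is done.

Besides the shell and the picture viewer there is one more tool, called after "Call:" as name([rows], argument=value, ...), one row to a line, values as JSON. carry_out: Moves the arm, as the interface text tells. Its arguments: {"type":"object","properties":{"increments":{"type":"array","items":{"type":"array","items":{"type":"array","items":{"type":"number","minimum":-1,"maximum":1}}}},"jaw":{"type":"number"},"squeeze":{"type":"number"}},"required":["increments"]}

```bash
ls; mkdir -p pics; cat > h.py <<'E'
import numpy as np, cv2
from scipy.spatial.transform import Rotation as Rn
from workcell import env
def q2R(q): return Rn.from_quat([q[1],q[2],q[3],q[0]]).as_matrix()
def cam(name):
    s=env.get_state(); c=env.read_camera(name)
    if 'T_tool_cam' in c:
        T=np.eye(4);T[:3,:3]=q2R(s['orientation']);T[:3,3]=s['tcp_pos']
        c['W']=T@c['T_tool_cam']
    else:
        T=np.eye(4);T[:3,:3]=c['R'];T[:3,3]=np.ravel(c['t']);c['W']=np.linalg.inv(T)
    return c
def cloud(c):
    K=np.array(c['intrinsics']);z=c['z_map'];h,w=z.shape
    u,v=np.meshgrid(np.arange(w),np.arange(h))
    p=np.stack([u,v],-1).reshape(-1,1,2).astype(float)
    n=cv2.undistortPoints(p,K,np.array([c['k1'],0,0,0.]),None).reshape(h,w,2)
    P=np.dstack([n*z[...,None],z])
    X=P@c['W'][:3,:3].T+c['W'][:3,3]
    X[z==0]=np.nan
    return X
def inc(pos,R=None,s=None):
    "increments of target TCP pose (world) from present"
    s=s or env.get_state();R0=q2R(s['orientation'])
    d=R0.T@(np.array(pos)-s['tcp_pos'])/0.5
    r=np.zeros(3) if R is None else Rn.from_matrix(R0.T@R).as_rotvec()/(2*np.pi)
    return np.round(np.r_[d,r],4).tolist()
E
python3 - <<'E'
from h import *
np.set_printoptions(precision=4,suppress=True)
s=env.get_state();print(s)
print(q2R(s['orientation']))
ims=[]
for n in ['scene','side']:
    c=cam(n); cv2.imwrite(f'pics/{n}0.png',c['frame']); np.savez(f'{n}0.npz',X=cloud(c),f=c['frame'])
    print(n,c['W'][:3],c['intrinsics'][0][0])
    for t in ['case','staple','staple_eye','hasp','hasp_tip','padlock','shackle_crown','shackle_toe','counter_bell','price_card','tin_0','tin_1']:
        print(t,[(np.round(r['position'],3).tolist(),round(r['score'],2)) for r in env.find_in(n,t)][:3])
E
```

```text
pics
{'clock': 0.0, 'joint_pos': array([1.0154, 0.314 , 0.045 , 1.3036, 0.    , 1.4312]), 'qvel': array([ 0.    ,  0.0015,  0.0004,  0.0002, -0.0003,  0.    ]), 'tau': array([ -0.0025, -48.0624,  29.8537,   0.0193,  -0.0001,  -0.    ]), 'tcp_pos': array([0.232 , 0.5256, 0.2494]), 'orientation': array([-0.0003,  0.2064,  0.9785, -0.0008]), 'wrist_force': array([ 0.9404, -0.457 ,  0.1024]), 'ft_torque': array([-0.0022, -0.0002, -0.0087]), 'grip_force': 0.0, 'finger_gap': 0.08549616670178087}
[[-0.9148  0.4039 -0.001 ]
 [ 0.4039  0.9148 -0.0015]
 [ 0.0003 -0.0018 -1.    ]]
scene [[ 0.6868 -0.3728  0.6239 -0.1145]
 [-0.7264 -0.3217  0.6073 -0.6696]
 [-0.0257 -0.8704 -0.4918  0.6607]] 439.0585749565951
case [([0.59, -0.126, 0.107], 0.97), ([0.431, 0.214, 0.026], 0.5)]
staple [([0.57, -0.069, 0.119], 0.63), ([0.588, -0.122, 0.107], 0.33)]
staple_eye [([0.734, -0.317, 0.055], 0.63), ([0.466, -0.324, 0.024], 0.56)]
hasp [([0.59, -0.067, 0.162], 0.51)]
hasp_tip []
padlock [([0.465, -0.324, 0.024], 0.75)]
shackle_crown [([0.59, -0.122, 0.106], 0.69), ([0.474, -0.273, 0.012], 0.43)]
shackle_toe
[... 354 characters left out ...]
.66), ([0.566, -0.064, 0.118], 0.18)]
side [[ 0.6564 -0.5134  0.5527 -0.0921]
 [-0.7544 -0.4466  0.4811 -0.5919]
 [-0.0002 -0.7328 -0.6805  0.9276]] 408.43964948080054
case [([0.594, -0.107, 0.115], 0.82)]
staple [([0.569, -0.067, 0.119], 0.43), ([0.427, 0.218, 0.028], 0.25)]
staple_eye [([0.568, -0.064, 0.118], 0.39)]
hasp []
hasp_tip []
padlock [([0.465, -0.322, 0.023], 0.68)]
shackle_crown [([0.477, -0.269, 0.011], 0.63)]
shackle_toe []
counter_bell [([0.43, 0.22, 0.027], 0.72)]
price_card [([0.6, -0.295, 0.031], 0.82), ([0.734, -0.313, 0.053], 0.57)]
tin_0 [([0.639, -0.354, 0.055], 0.9), ([0.733, -0.316, 0.053], 0.69)]
tin_1 [([0.639, -0.354, 0.055], 0.9), ([0.733, -0.316, 0.053], 0.69)]
```

View pics/scene0.png

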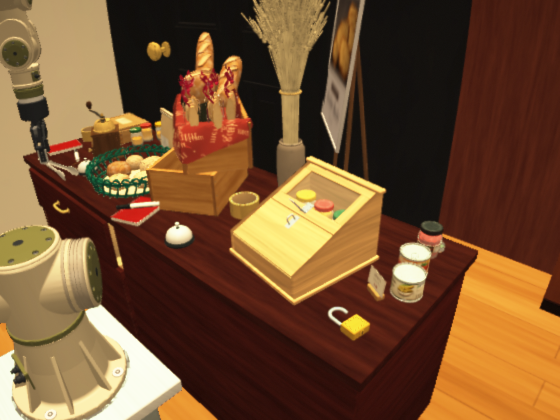

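```bash
python3 - <<'E'
from h import *
np.set_printoptions(precision=4,suppress=True)
for n in ['scene','side']:
    X=np.load(n+'0.npz')['X'].reshape(-1,3)
    X=X[np.isfinite(X).all(1)]
    # slope plane
    d=X-np.array([.57,-.067,.12])
    m=(np.linalg.norm(d,axis=1)<.14)&(X[:,2]>.06)
    P=X[m];rng=np.random.default_rng(0);best=0
    for _ in range(600):
        a=P[rng.choice(len(P),3,0)];nn=np.cross(a[1]-a[0],a[2]-a[0]);L=np.linalg.norm(nn)
        if L<1e-6: continue
        nn/=L;nn*=np.sign(nn[2]); 
        if abs(nn[2]-np.cos(np.radians(25)))>.05: continue
        k=abs((P-a[0])@nn)<.002
        if k.sum()>best:best=k.sum();bk=k
    Q=P[bk];c=Q.mean(0);nn=np.linalg.svd(Q-c,full_matrices=False)[2][2];nn*=np.sign(nn[2])
    print(n,best,len(P),'n',nn,'tilt',np.degrees(np.arccos(nn[2])),'yaw up-slope',np.degrees(np.arctan2(-nn[1],-nn[0])),'c',c)
    u=np.array([-nn[0],-nn[1],0]);u/=np.linalg.norm(u);l=np.cross([0,0,1],u)
    xs=np.cross(l,nn)
    # outstanding points above plane
    h=(X-c)@nn; m=(h>.006)&(h<.09)&(np.linalg.norm(d,axis=1)<.1)
    E=X[m];print('above: ',m.sum())
    for lo,hi in [(.006,.012),(.012,.018),(.018,.026),(.026,.035),(.035,.045),(.045,.06),(.06,.08)]:
        k=(h[m]>lo)&(h[m]<hi)
        if k.sum():
            e=E[k]; sx=(e-c)@xs; sy=(e-c)@l
            print(lo,k.sum(),'x',sx.min(),np.median(sx),sx.max(),'y',sy.min(),np.median(sy),sy.max())
    # plane inliers extent
    k=(abs(h)<.003)&(np.linalg.norm(X-c,axis=1)<.3); q=(X[k]-c)
    print('extent x',np.percentile(q@xs,[0.5,99.5]),'y',np.percentile(q@l,[.5,99.5]), 'z',X[k][:,2].min())
    # padlock
    m=(abs(X[:,0]-.465)<.08)&(abs(X[:,1]+.3)<.09)&(X[:,2]>.006)&(X[:,2]<.035)
    m2=m&(X[:,2]>.018)
    e=X[m2];print('pad body',m2.sum(),cv2.minAreaRect(e[:,:2].astype(np.float32)*1000),'z',np.percentile(e[:,2],[5,50,95]))
    e=X[m&(X[:,2]<.018)];print('pad low',len(e),e.min(0),e.max(0))
E
```

```text
scene 4618 7405 n [-0.3989  0.068   0.9145] tilt 23.870894807111437 yaw up-slope -9.67688188536925 c [ 0.5666 -0.0753  0.1155]
above:  87
0.006 16 x -0.00630573456864932 0.03985213332913931 0.06292733274938134 y 9.824325141479466e-05 0.011348516466053789 0.021478271038686988
0.012 11 x -0.00678362544589739 0.01340122829947235 0.04103110828524815 y 0.002672103662235664 0.01073956640191478 0.02283787977248972
0.018 29 x -0.005627408456800647 0.008622441325269802 0.03894158238784752 y 0.001856312295373299 0.012741351265860255 0.023337642955964306
0.026 9 x 0.008386801186100896 0.035358082480009115 0.03591111765439906 y 0.00072294284158621 0.004958550452308809 0.024485426494127535
0.035 9 x 0.02981564202620124 0.032622479071468403 0.034398712791318196 y 0.0034181278516470454 0.005242231320324631 0.021263699479632994
0.045 13 x 0.027231911541072792 0.028761476000556608 0.031087818168082426 y 0.0040645906849854346 0.012106238366809055 0.019753055897536922
extent x [-0.1037  0.1784] y [-0.1184  0.1421] z 0.07039124636441485
pad body 351 ((470.025390625, -325.868408203125), (41.8639183044433
[... 678 characters left out ...]
4191456
0.026 6 x -0.005280209344522063 0.03005981445421263 0.0332994950939129 y -6.501864870924922e-05 0.007165567028026029 0.013125178784791228
0.035 1 x 0.028099452633563185 0.028099452633563185 0.028099452633563185 y -0.0007548688215423878 -0.0007548688215423878 -0.0007548688215423878
0.045 8 x 0.022097390816744993 0.023914922201806823 0.02634009517251232 y -0.0023574006260062546 0.006190925895068986 0.017128530157707097
extent x [-0.1082  0.1713] y [-0.1211  0.1386] z 0.06842458651920802
pad body 256 ((476.3562316894531, -303.1592712402344), (84.03839111328125, 48.56306076049805), 79.01563262939453) z [0.0198 0.0231 0.0261]
pad low 149 [ 0.3862 -0.3855  0.006 ] [ 0.5381 -0.2178  0.0178]
```

```bash
python3 - <<'E'
import cv2,numpy as np
f=cv2.imread('pics/side0.png');g=cv2.imread('pics/scene0.png')
cv2.imwrite('pics/side0v.png',f)
E
```

```text
(no output)
```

View pics/side0v.png

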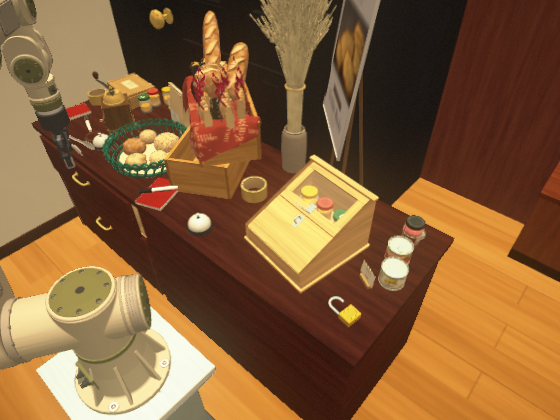

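The padlock lies at scene px (355,327) with its shackle at (338,315). The staple and the nearly upright strap are at about (290,220), the bell at (178,235), and the card and tins around (376,283) and (408,270). Next I'll take a close wrist view square to the slope.

```bash
cat >> h.py <<'E'
def slope(yaw_deg,tilt=25):
    y=np.radians(yaw_deg);t=np.radians(tilt)
    xs=np.array([np.cos(t)*np.cos(y),np.cos(t)*np.sin(y),np.sin(t)]);l=np.array([-np.sin(y),np.cos(y),0]);n=np.cross(xs,l)
    return np.c_[xs,l,n]   # columns: staple axes in world
def toolR(px,pz):
    "tool with x=-px, z=-pz (py = tool y)"
    px=px/np.linalg.norm(px);return np.c_[-px,np.cross(-pz,-px),-pz]
E
python3 - <<'E'
from h import *
X=np.load('scene0.npz')['X'].reshape(-1,3);X=X[np.isfinite(X).all(1)]
m=(X[:,2]>.12)&(X[:,0]>0.1)&(X[:,0]<.85)&(X[:,1]>-.1)&(X[:,1]<.6)
for xb in np.arange(.1,.85,.1):
  print(round(xb,1),[ (round(yb,1),round(float(q[:,2].max()),2)) for yb in np.arange(-.1,.6,.1) for q in [X[m&(X[:,0]>xb)&(X[:,0]<=xb+.1)&(X[:,1]>yb)&(X[:,1]<=yb+.1)]] if len(q)])
S=slope(-9.7);o=np.array([.575,-.07,.1165])
T=o+S[:,2]*.2
print(T,inc(T,toolR(S[:,0],S[:,2])))
print(inc([.38,.4,.32]))
E
```

```text
0.1 [(np.float64(-0.1), 0.28), (np.float64(0.3), 0.66), (np.float64(0.4), 0.66), (np.float64(0.5), 0.63)]
0.2 [(np.float64(0.4), 0.66), (np.float64(0.5), 0.65)]
0.3 []
0.4 [(np.float64(0.4), 0.14)]
0.5 [(np.float64(-0.1), 0.18), (np.float64(0.0), 0.13), (np.float64(0.2), 0.4), (np.float64(0.3), 0.41), (np.float64(0.4), 0.29), (np.float64(0.5), 0.14)]
0.6 [(np.float64(-0.1), 0.18), (np.float64(0.0), 0.17), (np.float64(0.1), 0.27), (np.float64(0.2), 0.42), (np.float64(0.3), 0.42), (np.float64(0.4), 0.41), (np.float64(0.5), 0.31)]
0.7 [(np.float64(-0.1), 0.61), (np.float64(0.0), 0.2), (np.float64(0.1), 0.6), (np.float64(0.2), 0.6), (np.float64(0.3), 0.42), (np.float64(0.4), 0.41), (np.float64(0.5), 0.41)]
0.8 [(np.float64(-0.1), 0.61), (np.float64(0.0), 0.56), (np.float64(0.1), 0.6), (np.float64(0.2), 0.6), (np.float64(0.3), 0.39), (np.float64(0.4), 0.41), (np.float64(0.5), 0.45)]
[ 0.49168474 -0.05575866  0.29776156] [-0.9446, -0.8549, -0.095, -0.0085, -0.0691, -0.0386]
[-0.3721, -0.1113, -0.1394, 0.0, 0.0, 0.0]
```

Call:
carry_out([
  [[-0.1,-0.09,-0.02,0,-0.008,-0.004],[-0.2,-0.18,-0.04,-0.001,-0.016,-0.009],[-0.3,-0.27,-0.05,-0.002,-0.024,-0.013],[-0.4,-0.36,-0.06,-0.003,-0.032,-0.017],[-0.5,-0.45,-0.07,-0.004,-0.04,-0.021]],
])

```text
clock: 1.92
tcp_pos: [0.3601, 0.2411, 0.2839]
orientation: [0.126, 0.139, 0.982, -0.014]
wrist_force: [1.9, -0.2, 0.3]
finger_gap: 0.0854
grip_force: 0.0
```

```bash
python3 - <<'E'
from h import *
S=slope(-9.7);o=np.array([.575,-.07,.1165])
T=o+S[:,2]*.2
print(inc(T,toolR(S[:,0],S[:,2])))
E
```

```text
[-0.412, -0.4973, 0.0741, -0.0047, -0.0288, -0.0172]
```

Call:
carry_out([
  [[-0.09,-0.1,0.015,-0.001,-0.006,-0.003],[-0.18,-0.2,0.03,-0.002,-0.012,-0.007],[-0.27,-0.3,0.045,-0.003,-0.018,-0.01],[-0.36,-0.4,0.06,-0.004,-0.024,-0.014],[-0.412,-0.497,0.074,-0.0047,-0.0288,-0.0172]],
])

```text
clock: 2.55
tcp_pos: [0.4878, -0.0435, 0.2978]
orientation: [0.216, 0.083, 0.973, -0.019]
wrist_force: [0.6, 0.9, -0.3]
finger_gap: 0.0856
grip_force: 0.0
```

Call:
carry_out([
  [[0,0,0,0,0,0],[0,0,0,0,0,0]],
])

```text
clock: 2.8
tcp_pos: [0.4865, -0.0417, 0.2966]
orientation: [0.214, 0.084, 0.973, -0.018]
wrist_force: [0.7, 0.1, -0.2]
finger_gap: 0.0856
grip_force: 0.0
```

```bash
python3 - <<'E'
from h import *
np.set_printoptions(precision=4,suppress=True)
c=cam('wrist');cv2.imwrite('pics/w1.png',c['frame']);X=cloud(c);np.savez('w1.npz',X=X)
print(c['W'],c['intrinsics'],c['k1'],env.get_state()['tcp_pos'])
for t in ['staple','hasp','hasp_tip']:
  print(t,[(np.round(r['position'],4).tolist(),round(r['score'],2)) for r in env.find_in('wrist',t)][:2])
E
```

```text
[[ 0.1715  0.7295  0.6621  0.3666]
 [ 0.9852 -0.1264 -0.1159 -0.0202]
 [-0.0009  0.6722 -0.7404  0.3771]
 [ 0.      0.      0.      1.    ]] [[310.5662   0.     283.4135]
 [  0.     310.5662 211.3884]
 [  0.       0.       1.    ]] -0.026557689057737133 [ 0.4866 -0.0407  0.2966]
staple [([0.5696, -0.0626, 0.1234], 0.66)]
hasp [([0.5822, -0.0687, 0.1612], 0.74)]
hasp_tip [([0.4712, -0.3115, 0.0235], 0.7), ([0.5818, -0.0648, 0.1612], 0.59)]
```

View pics/w1.png

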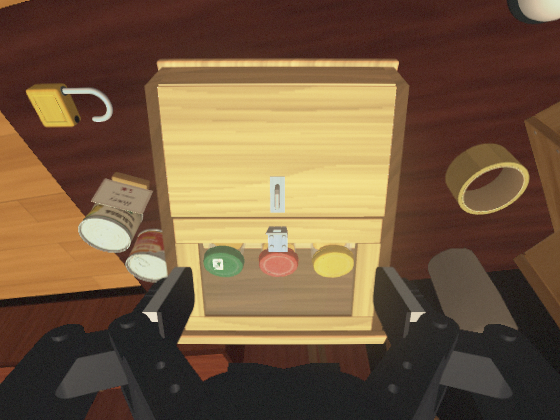

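The wrist view shows the staple at (277,193) and the raised strap at (277,240). The padlock body is at (52,105), with its heel leg on the upper side and the toe end at (97,118). Next: exact numbers.

```bash
python3 - <<'E'
from h import *
np.set_printoptions(precision=4,suppress=True)
G=np.load('w1.npz')['X'];f=cv2.imread('pics/w1.png')
P=G[95:205,175:385].reshape(-1,3);P=P[np.isfinite(P).all(1)]
for _ in range(4):
    c=P.mean(0);n=np.linalg.svd(P-c,full_matrices=False)[2][2];n*=np.sign(n[2]);P=P[abs((P-c)@n)<.003]
print('plane',n,np.degrees(np.arccos(n[2])),'yaw',np.degrees(np.arctan2(-n[1],-n[0])),c,len(P))
# left/right edges: rays to plane of front edge pixels
u=np.array([-n[0],-n[1],0]);u/=np.linalg.norm(u);l=np.cross([0,0,1],u);xs=np.cross(l,n)
H=(G-c)@n
for r in (100,130,160,200):
    ok=np.where(abs(H[r])<.005)[0];ok=ok[(ok>140)&(ok<415)]
    a,b=G[r,ok.min()],G[r,ok.max()]
    print(r,ok.min(),ok.max(),a,b,'width',np.linalg.norm(a-b),'mid l',((a+b)/2-c)@l)
E1=[G[r,ok.min()] for r in range(95,210,3) for ok in [np.intersect1d(np.where(abs(H[r])<.005)[0],np.arange(140,415))]]
E2=[G[r,ok.max()] for r in range(95,210,3) for ok in [np.intersect1d(np.where(abs(H[r])<.005)[0],np.arange(140,415))]]
for E in (E1,E2):
    E=np.array(E);p=np.polyfit(E[:,0],E[:,1],1);print('edge yaw',np.degrees(np.arctan(p[0])))
# lower edge
col=[G[ok.min(),q] for q in range(190,370,5) for ok in [np.where((abs(H[:,q])<.004))[0]]]
col=np.array(col);print('lower edge z',np.median(col[:,2]),'xs',np.median((col-c)@xs),'yaw',np.degrees(np.arctan(np.polyfit(col[:,1],col[:,0],1)[0])))
m=(H>.004)&(H<.075);rr,cc=np.where(m);k=(rr>150)&(rr<265)&(cc>255)&(cc<300)
for r in range(172,262,3):
    kk=k&(rr==r)
    if kk.sum():
        e=G[r,cc[kk]];print(r,cc[kk].min(),cc[kk].max(),'xs',np.median((e-c)@xs),'l %.4f..%.4f'%(((e-c)@l).min(),((e-c)@l).max()),'h',np.median((e-c)@n))
# padlock
A=G[60:150,10:130].reshape(-1,3);A=A[np.isfinite(A).all(1)]
b=A[(A[:,2]>.018)&(A[:,2]<.03)];print('body',cv2.minAreaRect(b[:,:2].astype(np.float32)*1000),np.median(b[:,2]),len(b))
g=A[(A[:,2]>.007)&(A[:,2]<.018)];print('low',g.min(0),g.max(0),len(g))
cv2.imwrite('pics/w1z.png',np.hstack([cv2.resize(f[165:265,235:320],None,fx=4,fy=4,interpolation=cv2.INTER_CUBIC),cv2.resize(f[60:160,10:125],None,fx=4,fy=4,interpolation=cv2.INTER_CUBIC)])[:, :800])
E
```

```text
plane [-0.4185  0.0739  0.9052] 25.146045629649798 yaw -10.010098938805942 [ 0.532  -0.0534  0.0971] 22923
100 146 407 [ 0.4652 -0.1765  0.0756] [0.5094 0.0791 0.0762] width 0.25947167465869175 mid l -0.0031902264445990603
130 150 403 [ 0.4917 -0.1811  0.0869] [0.5354 0.0739 0.088 ] width 0.2587598417695307 mid l -0.003424566467681555
160 154 400 [ 0.5181 -0.1843  0.1018] [0.5625 0.0693 0.1012] width 0.2574295608354128 mid l -0.00261179202022608
200 158 397 [ 0.5568 -0.192   0.1199] [0.6008 0.0638 0.1203] width 0.25951457113956156 mid l -0.002445096382355457
edge yaw -9.862314334200429
edge yaw -10.178315272249522
lower edge z 0.06991056355373124 xs -0.06296880910776359 yaw 9.781104647446904
187 275 279 xs 0.035696300035121475 l -0.0045..-0.0004 h 0.014585471667126747
190 275 279 xs 0.03756529568066759 l -0.0043..-0.0003 h 0.019994919896854816
193 275 279 xs 0.040188203459551326 l -0.0043..-0.0003 h 0.021994351961202023
196 275 279 xs 0.04292329650548744 l -0.0043..-0.0003 h 0.023433008967711257
199 275 279 xs 0.04607767556292493 l -0.0043..-0.0003 h 0.023213827264209997
202 275 279 xs 0.04935840890822053 l -0.0043..-0.0003 h 0.022643403952454143
205 275 279 xs 0.05234960754536523 l -0.0043..-0.0003 h 0.023220419724565775
208 275 278 xs 0.05607602758829417 l -0.0044..-0.0013 h 0.021285760720647175
229 268 286 xs 0.07730056811847326 l -0.0116..0.0069 h 0.025530828197369987
232 266 286 xs 0.06942927519749624 l -0.0120..0.0066 h 0.05484468466408567
247 270 270 xs 0.10617355629971252 l -0.0107..-0.0107 h 0.0054578683650401095
body ((470.0152893066406, -323.70123291015625), (41.165470123291016, 46.829978942871094), 78.35928344726562) 0.02260780332957088 1252
low [ 0.4452 -0.3387  0.0071] [ 0.501  -0.2541  0.0179] 806
```

View pics/w1z.png

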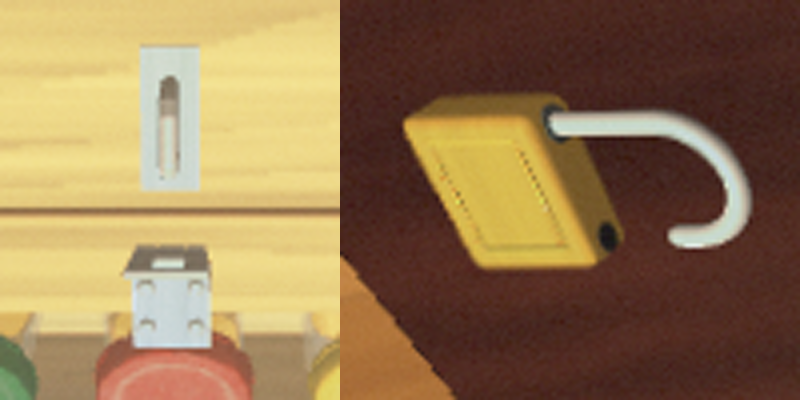

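Strap about 1.28 rad from flat; staple frame is now well fixed (width 259 mm, lower edge at z = 70 mm, tilt 25° all agree). Next: move behind the strap with the jaws nearly shut.

```bash
cat >> h.py <<'E'
S=slope(-10.0)
C=np.array([.532,-.0534,.0971]); O=C+.047*S[:,0]-.0025*S[:,1]   # staple origin
def st(x,y,z): return O+S@(np.array([x,y,z])/1000.)
def here(s=None):
    s=s or env.get_state(); R0=q2R(s['orientation'])
    return np.round(1000*S.T@(s['tcp_pos']-O),1), np.round(np.degrees(Rn.from_matrix(S.T@R0@np.diag([-1,1,-1])).as_rotvec()),2)
E
python3 - <<'E'
from h import *
print(O,here(),inc(st(45,0,110),toolR(S[:,0],S[:,2])))
E
```

```text
[ 0.57351521 -0.06325882  0.11696306] (array([ -5. ,   8.2, 200.8]), array([0.17, 0.15, 0.37])) [-0.1004, -0.0175, 0.1813, 0.0005, -0.0004, 0.001]
```

Call:
carry_out([
  [[-0.1,-0.017,0.05,0.0005,-0.0004,0.001],[-0.1,-0.017,0.1,0.0005,-0.0004,0.001],[-0.1,-0.017,0.14,0.0005,-0.0004,0.001],[-0.1,-0.017,0.18,0.0005,-0.0004,0.001],[-0.1,-0.017,0.18,0.0005,-0.0004,0.001]],
], jaw=0.88, squeeze=40)

```text
clock: 3.62
tcp_pos: [0.5668, -0.062, 0.2343]
orientation: [0.214, 0.085, 0.973, -0.019]
wrist_force: [-0.3, 0.1, -0.4]
finger_gap: 0.0103
grip_force: 0.0
```

```bash
python3 - <<'E'
from h import *
s=env.get_state();print(here(),s['finger_gap'],s['wrist_force'])
c=cam('wrist');cv2.imwrite('pics/w2.png',c['frame'])
print(here(),env.get_state()['finger_gap'],inc(st(45,0,66),toolR(S[:,0],S[:,2])))
E
```

```text
(array([4.340e+01, 1.000e-01, 1.092e+02]), array([-0.  ,  0.21, -0.01])) 0.010288533307362681 [-0.31696054  0.06895058 -0.37931334]
(array([ 44.4,  -0.2, 110.2]), array([-0.02,  0.1 , -0.03])) 0.010170601770061736 [-0.0014, 0.0004, 0.0884, -0.0001, -0.0003, -0.0001]
```

View pics/w2.png

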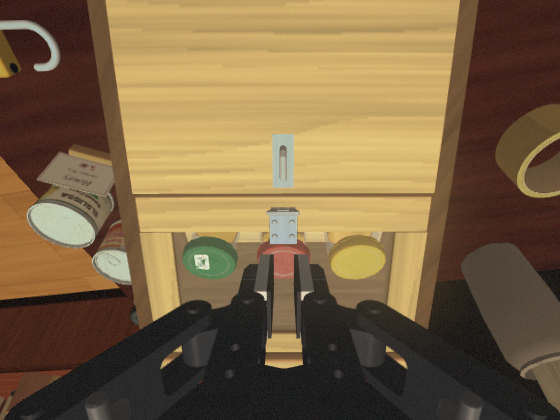

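The strap (283,225) is in front of the nearly shut fingers (265–310, ~290), centred on the staple's line. Next: go down behind it and sweep.

Call:
carry_out([
  [[0,0,0.045,0,0,0],[0,0,0.088,0,0,0],[0,0,0.088,0,0,0]],
])

```text
clock: 4.05
tcp_pos: [0.5854, -0.0664, 0.1958]
orientation: [0.215, 0.086, 0.973, -0.019]
wrist_force: [-0.3, -0.2, 0.4]
finger_gap: 0.0104
grip_force: 0.0
```

Call:
carry_out([
  [[0.014,0,0.004,0,0,0],[0.03,0,0.008,0,0,0],[0.042,0,0.018,0,0,0],[0.053,0,0.029,0,0,0],[0.058,0,0.04,0,0,0]],
])

```text
clock: 4.68
tcp_pos: [0.5679, -0.064, 0.1653]
orientation: [0.215, 0.087, 0.972, -0.019]
wrist_force: [-0.1, 0.1, -0.3]
finger_gap: 0.0101
grip_force: 0.1
```

Call:
carry_out([
  [[0.003,0,0.008,0,0,0],[0.004,0,0.015,0,0,0],[0.004,0,0.023,0,0,0],[0.004,0,0.029,0,0,0],[0.004,0,0.033,0,0,0]],
])

```text
clock: 5.3
tcp_pos: [0.5735, -0.065, 0.1499]
orientation: [0.216, 0.087, 0.972, -0.019]
wrist_force: [-0.4, 0.3, 0.1]
finger_gap: 0.0102
grip_force: 0.1
```

```bash
python3 - <<'E'
from h import *
s=env.get_state();print(here(),s['wrist_force'],S.T@s['wrist_force'],s['clock'])
E
```

```text
(array([14.2, -1.7, 29.7]), array([-0.09,  0.  , -0.15])) [-0.42870099  0.28478548  0.14441462] [-0.36641924  0.2060158   0.330208  ] 5.3
```

Call:
carry_out([
  [[0,0.003,0.006,0,0,0],[0,0.003,0.011,0,0,0],[0,0.003,0.015,0,0,0],[0,0.003,0.017,0,0,0],[0,0.003,0.017,0,0,0]],
])

```text
clock: 5.92
tcp_pos: [0.5771, -0.0641, 0.1426]
orientation: [0.216, 0.086, 0.972, -0.019]
wrist_force: [-1.8, 0.4, 2.4]
finger_gap: 0.0101
grip_force: 1.8
```

```bash
python3 - <<'E'
from h import *
s=env.get_state();print(here(),s['wrist_force'],S.T@s['wrist_force'],s['clock'])
E
```

```text
(array([14.1, -0.2, 21.7]), array([-0.08,  0.  , -0.15])) [-1.82261748  0.43628608  2.42335168] [-0.67126653  0.11316371  2.98688945] 5.925
```

Call:
carry_out([
  [[0,0,0.002,0,0,0],[0,0,0.002,0,0,0],[0,0,0.002,0,0,0]],
])

```text
clock: 6.3
tcp_pos: [0.5772, -0.0641, 0.1424]
orientation: [0.216, 0.086, 0.972, -0.019]
wrist_force: [-9.1, 1.5, 10.7]
finger_gap: 0.0101
grip_force: 7.0
```

Call:
carry_out([
  [[0,0,-0.05,0,0,0],[0,0,-0.12,0,0,0],[0,0,-0.22,0,0,0],[0,0,-0.3,0,0,0]],
], jaw=0)

```text
clock: 6.8
tcp_pos: [0.5149, -0.053, 0.2793]
orientation: [0.216, 0.087, 0.972, -0.02]
wrist_force: [1.1, 0.2, -0.3]
finger_gap: 0.0813
grip_force: 0.0
```

```bash
python3 - <<'E'
from h import *
np.set_printoptions(precision=4,suppress=True)
s=env.get_state();print(here())
c=cam('wrist');cv2.imwrite('pics/w3.png',c['frame']);G=cloud(c)
L=(G-O)@S*1000
m=np.isfinite(L).all(2)&(abs(L[...,1])<12)&(L[...,0]>-25)&(L[...,0]<60)&(L[...,2]>6)&(L[...,2]<80)
e=L[m];print(e.min(0),e.max(0),len(e))
a=np.radians(78.7);px=np.array([np.cos(a),np.sin(a),0])
T=np.array([.470,-.3237,.2])+px*.02
print(inc(T,toolR(px,np.array([0,0,1.]))), inc(T,toolR(-px,np.array([0,0,1.]))),s['joint_pos'])
E
```

```text
(array([ 14.7,  -0.1, 172.3]), array([-0.1 , -0.09, -0.15]))
[-12.0924  -2.2573   6.0656] [37.1565  3.4412 25.6116] 154
[0.0673, -0.5087, 0.1563, -0.0549, 0.0558, -0.2423] [0.0673, -0.5087, 0.1563, 0.0561, 0.0552, 0.2487] [-0.2818 -0.1411 -0.4837  0.7923  0.0436 -0.0946]
```

The strap is flat: nothing but the staple stands above the front. Next: go above the padlock.

Call:
carry_out([
  [[0.01,-0.06,0.02,-0.006,0.006,-0.027],[0.02,-0.12,0.04,-0.012,0.012,-0.054],[0.03,-0.18,0.06,-0.018,0.018,-0.081],[0.035,-0.24,0.075,-0.024,0.024,-0.108],[0.04,-0.3,0.09,-0.03,0.03,-0.135]],
])

```text
clock: 7.48
tcp_pos: [0.4896, -0.2022, 0.2278]
orientation: [0.105, -0.341, 0.934, -0.009]
wrist_force: [0.7, 0.4, -0.1]
finger_gap: 0.0851
grip_force: 0.0
```

```bash
python3 - <<'E'
from h import *
a=np.radians(78.7);px=np.array([np.cos(a),np.sin(a),0])
T=np.array([.470,-.3237,.17])+px*.02
print(inc(T,toolR(px,np.array([0,0,1.]))),env.get_state()['tcp_pos'])
E
```

```text
[0.1756, -0.126, 0.0955, -0.0241, 0.0245, -0.1067] [ 0.48955846 -0.20222845  0.22778089]
```

Call:
carry_out([
  [[0.045,-0.03,0.02,-0.006,0.006,-0.027],[0.09,-0.065,0.04,-0.012,0.012,-0.054],[0.14,-0.1,0.07,-0.018,0.018,-0.081],[0.176,-0.126,0.095,-0.024,0.0245,-0.107],[0.176,-0.126,0.095,-0.024,0.0245,-0.107]],
])

```text
clock: 8.1
tcp_pos: [0.4732, -0.3031, 0.1687]
orientation: [0.001, -0.632, 0.775, 0.001]
wrist_force: [-0.8, 1.2, 0.6]
finger_gap: 0.0852
grip_force: 0.0
```

Call:
carry_out([
  [[0,0,0,0,0,0],[0,0,0,0,0,0]],
])

```text
clock: 8.35
tcp_pos: [0.4735, -0.3022, 0.1714]
orientation: [0.001, -0.632, 0.775, -0.001]
wrist_force: [-0.3, -0.3, 0.1]
finger_gap: 0.0855
grip_force: 0.0
```

```bash
python3 - <<'E'
from h import *
np.set_printoptions(precision=4,suppress=True)
c=cam('wrist');cv2.imwrite('pics/w4.png',c['frame']);G=cloud(c);np.savez('w4.npz',X=G)
s=env.get_state();print(s['tcp_pos'],q2R(s['orientation']),s['joint_pos'])
A=G.reshape(-1,3);A=A[np.isfinite(A).all(1)];A=A[(abs(A[:,0]-.475)<.06)&(abs(A[:,1]+.3)<.08)]
tab=A[abs(A[:,2])<.006];print('table',np.median(tab[:,2]))
b=A[(A[:,2]>.0195)&(A[:,2]<.028)];r=cv2.minAreaRect(b[:,:2].astype(np.float32)*1000);print('body',r,np.median(b[:,2]),len(b))
g=A[(A[:,2]>.007)&(A[:,2]<.0175)]
a=np.radians(78.7);px=np.array([np.cos(a),np.sin(a)]);py=np.array([-px[1],px[0]])
q=(g[:,:2]-np.array(r[0])/1000)
u,v=q@px*1000,q@py*1000
print('low u',u.max(),'v at u>25',v[u>25].min(),v[u>25].max(),'rows',[(k,round(v[(u>k)&(u<k+4)].min(),1),round(v[(u>k)&(u<k+4)].max(),1)) for k in range(24,72,6) if ((u>k)&(u<k+4)).any()])
E
```

```text
[ 0.4735 -0.3022  0.1715] [[-0.1998 -0.9798  0.003 ]
 [-0.9798  0.1998  0.0001]
 [-0.0007 -0.0029 -1.    ]] [-0.712   0.3207 -0.1396  1.1084  0.0021 -2.0817]
table 0.00021060424204583095
body ((471.2908630371094, -325.3123779296875), (40.64026641845703, 47.364990234375), 79.72312927246094) 0.022114729585487464 2266
low u 71.55024861370373 v at u>25 -19.605912487226924 22.329128348935246 rows [(24, np.float64(15.2), np.float64(21.8)), (30, np.float64(16.1), np.float64(21.9)), (36, np.float64(16.2), np.float64(21.9)), (42, np.float64(-19.3), np.float64(22.1)), (48, np.float64(-19.4), np.float64(22.2)), (54, np.float64(-19.6), np.float64(22.3)), (60, np.float64(-16.7), np.float64(19.3)), (66, np.float64(-13.0), np.float64(15.6))]
```

View pics/w4.png

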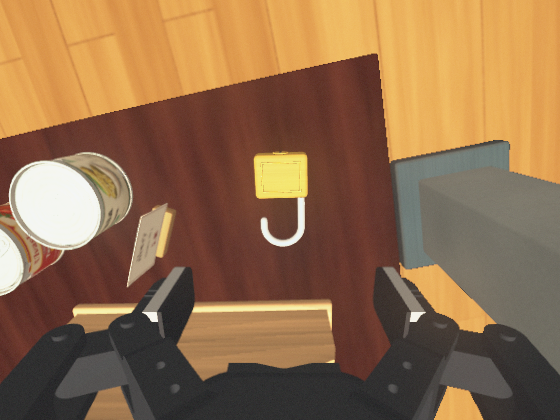

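The padlock body is at (281,175), squarely between the fingers' directions; its shackle points to the case and the heel leg is at right (302,215). The size and height check out, so I go down to grasp.

```bash
python3 - <<'E'
from h import *
a=np.radians(79.8);px=np.array([np.cos(a),np.sin(a),0])
for z in (.08,.018): print(inc([.4713,-.3253,z],toolR(px,np.array([0,0,1.]))))
E
```

```text
[0.0462, -0.0044, 0.183, -0.0005, 0.0001, -0.0037]
[0.0463, -0.004, 0.307, -0.0005, 0.0001, -0.0037]
```

Call:
carry_out([
  [[0.046,-0.004,0.08,-0.0005,0,-0.0037],[0.046,-0.004,0.17,-0.0005,0,-0.0037],[0.046,-0.004,0.24,-0.0005,0,-0.0037],[0.046,-0.004,0.29,-0.0005,0,-0.0037],[0.046,-0.004,0.307,-0.0005,0,-0.0037]],
], jaw=0.15)

```text
clock: 9.02
tcp_pos: [0.4702, -0.3245, 0.0161]
orientation: [-0.0, -0.642, 0.767, 0.002]
wrist_force: [0.1, 0.2, 0.1]
finger_gap: 0.0726
grip_force: 0.0
```

Call:
carry_out([
  [[0,0,0,0,0,0],[0,0,0,0,0,0],[0,0,0,0,0,0]],
])

```text
clock: 9.4
tcp_pos: [0.4716, -0.3261, 0.0183]
orientation: [-0.0, -0.642, 0.767, -0.0]
wrist_force: [-0.4, -0.5, -0.1]
finger_gap: 0.0727
grip_force: 0.0
```

Call:
carry_out([
  [[0,0,0,0,0,0],[0,0,0,0,0,0],[0,0,0,0,0,0],[0,0,0,0,0,0],[0,0,0,0,0,0]],
], jaw=1, squeeze=60)

```text
clock: 10.02
tcp_pos: [0.4713, -0.3259, 0.0179]
orientation: [-0.0, -0.642, 0.767, 0.0]
wrist_force: [-0.5, 0.1, 5.5]
finger_gap: 0.0467
grip_force: 63.5
```

```bash
python3 - <<'E'
from h import *
s=env.get_state();print({k:s[k] for k in ['tcp_pos','wrist_force','ft_torque','finger_gap','grip_force']})
R=q2R(s['orientation']);print(R)
E
```

```text
{'tcp_pos': array([ 0.47132195, -0.32590864,  0.0179232 ]), 'wrist_force': array([-0.50616972,  0.09969259,  5.48887395]), 'ft_torque': array([0.09781849, 0.19815184, 0.01226612]), 'finger_gap': 0.046724165395099014, 'grip_force': 63.464237451553345}
[[-1.76412077e-01 -9.84316227e-01 -5.86704474e-04]
 [-9.84316368e-01  1.76411884e-01  3.67159469e-04]
 [-2.57899382e-04  6.42274181e-04 -9.99999760e-01]]
```

Gripped: the opening is 46.7 mm, as expected across the body. Next: lift and check.

Call:
carry_out([
  [[0,0,-0.05,0,0,0],[0,0,-0.15,0,0,0],[0,0,-0.27,0,0,0],[0,0,-0.38,0,0,0],[0,0,-0.42,0,0,0]],
])

```text
clock: 10.65
tcp_pos: [0.4722, -0.3266, 0.2308]
orientation: [0.0, -0.642, 0.767, -0.002]
wrist_force: [-0.8, -0.6, -2.3]
finger_gap: 0.0468
grip_force: 62.7
```

```bash
python3 - <<'E'
from h import *
np.set_printoptions(precision=4,suppress=True)
c=cam('wrist');cv2.imwrite('pics/w5.png',c['frame']);G=cloud(c)
s=env.get_state();print(s['tcp_pos'],s['finger_gap'],s['grip_force'])
T=(G-s['tcp_pos'])@q2R(s['orientation'])*1000  # tool coords
p=np.dstack([-T[...,0],T[...,1],-T[...,2]])  # padlock axes about TCP
np.savez('w5.npz',p=p)
m=np.isfinite(p).all(2)&(abs(p[...,1])<24)&(p[...,0]>15)&(p[...,0]<90)&(abs(p[...,2]+7)<15)
e=p[m];print(len(e),e.min(0),e.max(0))
for k in range(16,76,6):
    q=e[(e[:,0]>k)&(e[:,0]<k+4)]
    if len(q):print(k,q[:,1].min(),q[:,1].max(),np.percentile(q[:,2],[10,90]))
R=toolR(S[:,1],S[:,2]);print(st(-18,-30,80),inc(st(-18,-30,80),R))
E
```

```text
[ 0.4725 -0.327   0.232 ] 0.04665773004344941 62.66254663467407
1337 [ 15.0126 -22.9893 -10.5586] [47.0234 23.8969  4.727 ]
16 -22.437595597860614 23.896872592652493 [1.8711 3.3441]
22 16.437869127363392 20.90036490585662 [-4.8187 -3.8813]
28 15.695970993566462 22.406009416845173 [-6.4604 -4.1806]
34 15.515001017062705 22.026417849848627 [-7.0362 -4.4419]
40 -19.937051864118818 22.43658211831223 [-8.0727 -4.508 ]
46 -20.57639076736598 21.96322372379364 [-7.5154 -6.473 ]
[ 0.5189 -0.0841  0.1819] [-0.4947, -0.0053, 0.0991, 0.0688, -0.0005, -0.0003]
```

View pics/w5.png

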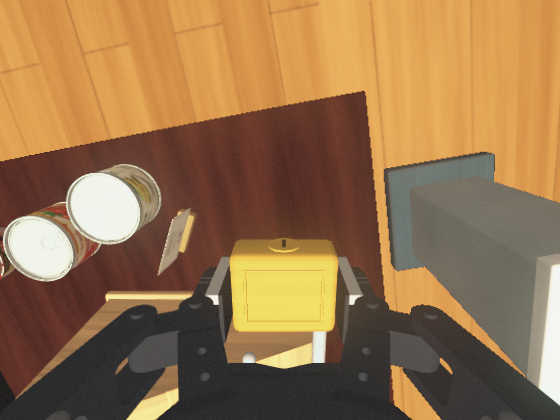

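The body is held straight at (284,285) between the pads, and the toe tip shows at (250,357). Next: carry it over the staple, tilting 25°.

Call:
carry_out([
  [[-0.1,0,0,0.014,0,0],[-0.2,-0.002,0.02,0.028,0,0],[-0.3,-0.003,0.04,0.042,0,0],[-0.4,-0.004,0.07,0.056,-0.0005,-0.0003],[-0.495,-0.005,0.099,0.0688,-0.0005,-0.0003]],
])

```text
clock: 11.32
tcp_pos: [0.5158, -0.0806, 0.1759]
orientation: [0.139, -0.627, 0.749, -0.162]
wrist_force: [-0.2, -0.1, -2.7]
finger_gap: 0.0469
grip_force: 62.7
```

Call:
carry_out([
  [[0,0,0,0,0,0],[0,0,0,0,0,0]],
])

```text
clock: 11.58
tcp_pos: [0.5167, -0.0821, 0.177]
orientation: [0.138, -0.628, 0.749, -0.162]
wrist_force: [0.3, 0.2, -1.6]
finger_gap: 0.0466
grip_force: 62.8
```

```bash
python3 - <<'E'
from h import *
np.set_printoptions(precision=2,suppress=True)
p=np.load('w5.npz')['p'];m=np.isfinite(p).all(2)&(p[...,2]>-14)&(p[...,2]<8)
t=p[m&(p[...,1]<-10)&(p[...,1]>-24)&(p[...,0]>24)&(p[...,0]<60)];print('toe',t.min(0),t.max(0),np.median(t,0))
b=p[m&(p[...,2]>1)&(abs(p[...,1])<15)&(abs(p[...,0])<30)];print('body',np.percentile(b,[1,50,99],axis=0))
R=toolR(S[:,1],S[:,2]);s=env.get_state()
print(here()[0],Rn.from_matrix(R.T@q2R(s['orientation'])).as_rotvec()*57.3,[inc(st(-18,-30,z),R) for z in (60,45,20)],s['joint_pos'])
for n in ['scene','side']:
    c=cam(n)
    f=c['frame'];K=c['intrinsics'];W=np.linalg.inv(c['W'])
    uv=cv2.projectPoints(O[None],cv2.Rodrigues(W[:3,:3])[0],W[:3,3],K,np.array([c['k1'],0,0,0.]))[0].ravel().astype(int)
    cv2.imwrite(f'pics/{n}6.png',cv2.resize(f[uv[1]-60:uv[1]+40,uv[0]-50:uv[0]+50],None,fx=4,fy=4,interpolation=cv2.INTER_CUBIC));print(n,uv)
a=np.hstack([cv2.imread('pics/scene6.png'),cv2.imread('pics/side6.png')]);cv2.imwrite('pics/both6.png',a)
E
```

```text
toe [ 41.16 -20.67 -10.56] [ 47.02 -13.75  -4.13] [ 43.3  -16.76  -6.63]
body [[-17.99 -14.69   1.31]
 [ -1.08  -0.08   2.99]
 [ 19.23  14.72   4.38]]
[-22.4 -28.4  76.7] [-0.43 -0.2   0.06] [[0.0033, -0.0091, 0.0333, 0.0012, 0.0005, -0.0002], [0.0034, -0.0093, 0.0633, 0.0012, 0.0005, -0.0002], [0.0035, -0.0097, 0.1133, 0.0012, 0.0005, -0.0002]] [-0.35 -0.05 -0.66  0.54  0.08 -1.73]
scene [291 221]
side [298 220]
```

View pics/both6.png

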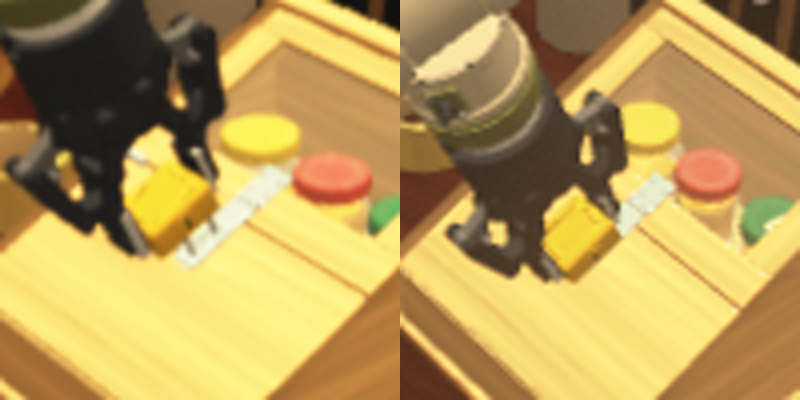

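The padlock hangs over the staple with the strap lying flat (clear in both crops). Next: lower it so the staple enters the gap.

Call:
carry_out([
  [[0.0034,-0.009,0.033,0.0012,0.0005,-0.0002],[0.0034,-0.009,0.063,0.0012,0.0005,-0.0002],[0.0034,-0.009,0.063,0.0012,0.0005,-0.0002],[0.0034,-0.009,0.063,0.0012,0.0005,-0.0002]],
])

```text
clock: 12.18
tcp_pos: [0.5343, -0.088, 0.1516]
orientation: [0.14, -0.627, 0.748, -0.167]
wrist_force: [0.5, 0.1, -2.7]
finger_gap: 0.0467
grip_force: 62.7
```

```bash
python3 - <<'E'
from h import *
R=toolR(S[:,1],S[:,2]);s=env.get_state()
print(here()[0],Rn.from_matrix(R.T@q2R(s['orientation'])).as_rotvec()*57.3,S.T@s['wrist_force'],inc(st(-17.7,-30,20.5),R))
E
```

```text
[-16.4 -31.2  45.9] [0.11505373 0.0289276  0.0961639 ] [-0.69100489  0.22549922 -2.66567024] [-0.0023, 0.0026, 0.0507, -0.0003, -0.0001, -0.0003]
```

Call:
carry_out([
  [[-0.0023,0.0026,0.015,0,0,0],[-0.0023,0.0026,0.03,0,0,0],[-0.0023,0.0026,0.042,0,0,0],[-0.0023,0.0026,0.05,0,0,0],[-0.0023,0.0026,0.05,0,0,0]],
])

```text
clock: 12.8
tcp_pos: [0.5434, -0.0875, 0.1276]
orientation: [0.14, -0.627, 0.748, -0.166]
wrist_force: [0.8, -0.3, -2.2]
finger_gap: 0.0469
grip_force: 62.9
```

```bash
python3 - <<'E'
from h import *
R=toolR(S[:,1],S[:,2]);s=env.get_state()
print(here()[0],Rn.from_matrix(R.T@q2R(s['orientation'])).as_rotvec()*57.3,S.T@s['wrist_force'],s['ft_torque'],inc(st(-17.7,-50,20.5),R))
E
```

```text
[-18.6 -29.1  20.4] [ 0.06818348 -0.01399347  0.02985298] [-0.14567474 -0.11702413 -2.36630018] [ 0.0635047   0.54345864 -0.00057642] [0.0418, -0.0018, -0.0003, -0.0002, 0.0, -0.0001]
```

No contact so far. Next: slide the toe through the staple.

Call:
carry_out([
  [[0.008,-0.0018,0,0,0,0],[0.017,-0.0018,0,0,0,0],[0.026,-0.0018,0,0,0,0],[0.035,-0.0018,0,0,0,0],[0.042,-0.0018,0,0,0,0]],
])

```text
clock: 13.42
tcp_pos: [0.5405, -0.1089, 0.1283]
orientation: [0.14, -0.627, 0.748, -0.166]
wrist_force: [-0.4, 0.6, -2.3]
finger_gap: 0.047
grip_force: 62.9
```

```bash
python3 - <<'E'
from h import *
s=env.get_state();R=toolR(S[:,1],S[:,2])
print(here()[0],S.T@s['wrist_force'],s['ft_torque'],inc(st(-17.7,-50,20.5),R))
for n in ['scene','side']:
    c=cam(n);f=c['frame'];u,v=(291,221) if n=='scene' else (298,220)
    cv2.imwrite(f'pics/{n}7.png',cv2.resize(f[v-45:v+30,u-40:u+35],None,fx=5,fy=5,interpolation=cv2.INTER_CUBIC))
cv2.imwrite('pics/both7.png',np.hstack([cv2.imread('pics/scene7.png'),cv2.imread('pics/side7.png')]))
def pose(b,r=50,xc=-17.7,z=20.5):
    b=np.radians(b);px=np.cos(b)*S[:,0]+np.sin(b)*S[:,1]
    return st(xc-r*np.cos(b),-r*np.sin(b),z),toolR(px,S[:,2])
for b in (81,72,63,54,45): print(b,inc(*pose(b)))
E
```

```text
[-17.5 -50.6  20.7] [-1.4541637   0.51959601 -1.89520161] [ 0.10162698  0.56421027 -0.03193697] [-0.0013, 0.0004, 0.0003, -0.0003, -0.0, -0.0001]
81 [-0.0026, 0.0161, 0.0002, -0.0003, -0.0, 0.0248]
72 [-0.0063, 0.0314, 0.0002, -0.0003, -0.0, 0.0498]
63 [-0.0122, 0.0459, 0.0002, -0.0003, 0.0, 0.0748]
54 [-0.0204, 0.0593, 0.0001, -0.0003, 0.0, 0.0998]
45 [-0.0306, 0.0712, 0.0001, -0.0003, 0.0001, 0.1248]
```

View pics/both7.png

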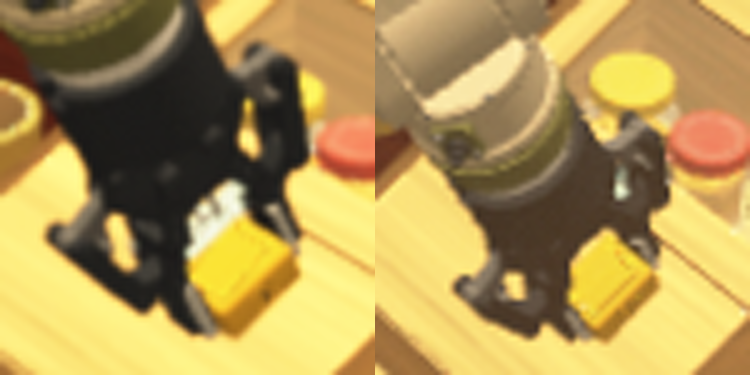

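The toe is through, with only the padlock's weight on the wrist. Next: swing round the shackle's bend.

```bash
python3 - <<'E'
from h import *
def pose(b,r=50,xc=-17.7,z=20.5):
    b=np.radians(b);px=np.cos(b)*S[:,0]+np.sin(b)*S[:,1]
    return st(xc-r*np.cos(b),-r*np.sin(b),z),toolR(px,S[:,2])
for b in (84,78,72,66,60): print(b,inc(*pose(b)))
# generic relative (from exact 60 pose)
p,R=pose(60)
for b in (54,48,42,36,30):
    q,Q=pose(b);print(np.round(R.T@(q-p)/.5,4),round((60-b)/360,4))
E
```

```text
84 [-0.0019, 0.0109, 0.0002, -0.0003, -0.0, 0.0165]
78 [-0.0036, 0.0213, 0.0002, -0.0003, -0.0, 0.0331]
72 [-0.0063, 0.0314, 0.0002, -0.0003, -0.0, 0.0498]
66 [-0.01, 0.0412, 0.0002, -0.0003, 0.0, 0.0665]
60 [-0.0147, 0.0505, 0.0002, -0.0003, 0.0, 0.0831]
[-0.0005  0.0105 -0.    ] 0.0167
[-0.0022  0.0208 -0.    ] 0.0333
[-0.0049  0.0309 -0.    ] 0.05
[-0.0086  0.0407 -0.    ] 0.0667
[-0.0134  0.05   -0.    ] 0.0833
```

Call:
carry_out([
  [[-0.0019,0.0109,0.0002,-0.0003,0,0.0165],[-0.0036,0.0213,0.0002,-0.0003,0,0.0331],[-0.0063,0.0314,0.0002,-0.0003,0,0.0498],[-0.01,0.0412,0.0002,-0.0003,0,0.0665],[-0.0147,0.0505,0.0002,-0.0003,0,0.0831]],
])

```text
clock: 14.15
tcp_pos: [0.5192, -0.0971, 0.1174]
orientation: [0.178, -0.412, 0.885, -0.124]
wrist_force: [-0.2, -0.1, -2.4]
finger_gap: 0.0469
grip_force: 62.9
```

```bash
cat >> h.py <<'E'
def pose(b,r=50,xc=-17.7,z=20.5):
    b=np.radians(b);px=np.cos(b)*S[:,0]+np.sin(b)*S[:,1]
    return st(xc-r*np.cos(b),-r*np.sin(b),z),toolR(px,S[:,2])
def crown(s=None,X=68.5):
    "estimated crown and loop point nearest: staple coords, and beta"
    s=s or env.get_state();R=q2R(s['orientation']);px,pz=-R[:,0],-R[:,2]
    b=np.degrees(np.arctan2(px@S[:,1],px@S[:,0]))
    ac=1000*S.T@(s['tcp_pos']+px*(X-18)/1000-pz*.0075-O)
    return np.round(b,2),np.round(ac,1),np.round(1000*S.T@(s['tcp_pos']+px*X/1000-pz*.0075-O),1)
E
python3 - <<'E'
from h import *
s=env.get_state();print(here(),crown(),S.T@s['wrist_force'],s['ft_torque'])
for b in (54,48,42,36,30): print(b,inc(*pose(b)))
E
```

```text
(array([-43. , -42.7,  20.5]), array([ 4.000e-02, -1.000e-02,  5.985e+01])) (np.float64(59.85), array([-17.6,   1. ,  13. ]), array([-8.6, 16.5, 13. ])) [-1.20659759 -0.1363078  -2.07283462] [ 0.08247381  0.58901088 -0.00211401]
54 [0.0002, 0.0094, -0.0, 0.0001, 0.0001, 0.0163]
48 [-0.0014, 0.0197, -0.0, 0.0001, 0.0001, 0.0329]
42 [-0.0041, 0.0299, 0.0, 0.0001, 0.0001, 0.0496]
36 [-0.0078, 0.0396, 0.0, 0.0001, 0.0001, 0.0663]
30 [-0.0125, 0.049, 0.0, 0.0001, 0.0001, 0.0829]
```

Call:
carry_out([
  [[0.0002,0.0094,0,0,0,0.0163],[-0.0014,0.0197,0,0,0,0.0329],[-0.0041,0.0299,0,0,0,0.0496],[-0.0078,0.0396,0,0,0,0.0663],[-0.0125,0.049,0,0,0,0.0829]],
])

```text
clock: 14.78
tcp_pos: [0.5062, -0.0768, 0.1098]
orientation: [0.203, -0.17, 0.961, -0.074]
wrist_force: [0.1, -0.5, -2.3]
finger_gap: 0.047
grip_force: 62.9
```

```bash
python3 - <<'E'
from h import *
s=env.get_state();print(here(),crown(),S.T@s['wrist_force'],s['ft_torque'])
for b in (24,18,12,6,0): print(b,inc(*pose(b)))
E
```

```text
(array([-61. , -25. ,  20.5]), array([ 4.000e-02, -1.000e-02,  3.001e+01])) (np.float64(30.01), array([-17.3,   0.3,  13. ]), array([-1.7,  9.3, 13. ])) [-0.82777719 -0.49208284 -2.18270621] [0.09226925 0.58165623 0.00381309]
24 [-0.0005, 0.0104, 0.0001, 0.0001, 0.0, 0.0167]
18 [-0.0022, 0.0208, 0.0001, 0.0001, 0.0, 0.0334]
12 [-0.0049, 0.0309, 0.0001, 0.0001, 0.0, 0.05]
6 [-0.0086, 0.0406, 0.0001, 0.0001, 0.0, 0.0667]
0 [-0.0134, 0.05, 0.0001, 0.0001, 0.0, 0.0834]
```

Call:
carry_out([
  [[-0.0005,0.0104,0,0,0,0.0167],[-0.0022,0.0208,0,0,0,0.0334],[-0.0049,0.0309,0,0,0,0.05],[-0.0086,0.0406,0,0,0,0.0667],[-0.0134,0.05,0,0,0,0.0834]],
])

```text
clock: 15.4
tcp_pos: [0.5045, -0.051, 0.107]
orientation: [0.216, 0.085, 0.973, -0.018]
wrist_force: [-0.1, 0.3, -2.2]
finger_gap: 0.0465
grip_force: 62.9
```

Call:
carry_out([
  [[0,0,0.001,0,0,0],[0,0,0.002,0,0,0],[0,0,0.002,0,0,0]],
])

```text
clock: 15.78
tcp_pos: [0.505, -0.0516, 0.106]
orientation: [0.216, 0.083, 0.973, -0.019]
wrist_force: [0.7, 0.1, -2.6]
finger_gap: 0.0468
grip_force: 62.9
```

```bash
python3 - <<'E'
from h import *
s=env.get_state();print(here(),crown(),S.T@s['wrist_force'],s['ft_torque'],s['finger_gap'],s['joint_pos'])
print(inc(st(-67.5,0,19),pose(0)[1]))
c=cam('wrist');cv2.imwrite('pics/w8.png',c['frame'])
for n in ['scene','side']:
    c=cam(n);f=c['frame'];u,v=(291,221) if n=='scene' else (298,220)
    cv2.imwrite(f'pics/{n}8.png',cv2.resize(f[v-45:v+35,u-50:u+30],None,fx=5,fy=5,interpolation=cv2.INTER_CUBIC))
cv2.imwrite('pics/both8.png',np.hstack([cv2.imread('pics/scene8.png'),cv2.imread('pics/side8.png')]))
E
```

```text
(array([-67.6,  -0.4,  19.5]), array([0.03, 0.  , 0.22])) (np.float64(0.22), array([-17.1,  -0.2,  12. ]), array([ 0.9, -0.1, 12. ])) [-0.52843504  0.19641205 -2.61456146] [ 0.10550497  0.60205138 -0.01017804] 0.046796821213346176 [-0.28691409  0.00646528 -0.81923579  0.31131003  0.04785871 -0.105844  ]
[-0.0002, 0.0008, 0.0009, 0.0001, -0.0, 0.0006]
```

View pics/both8.png

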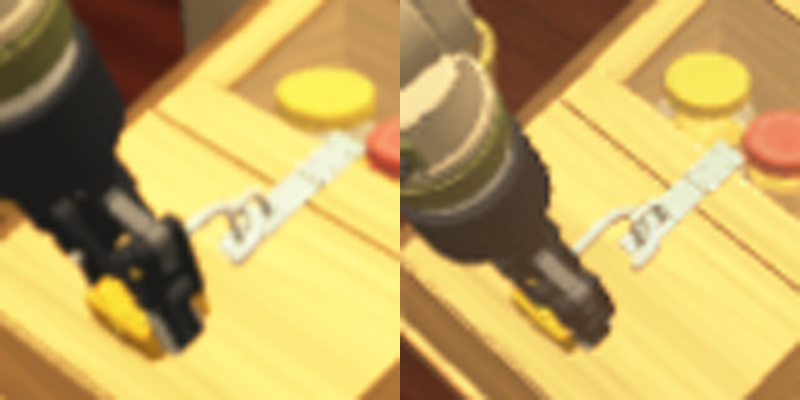

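The shackle runs through the staple and the padlock points straight down the slope. Next: settle it on the front, then push up slowly while watching the force.

Call:
carry_out([
  [[0,0.0008,0.001,0,0,0.0006],[-0.002,0.0008,0.0015,0,0,0.0006],[-0.005,0.0008,0.0015,0,0,0.0006],[-0.008,0.0008,0.0015,0,0,0.0006],[-0.011,0.0008,0.0015,0,0,0.0006]],
], squeeze=90)

```text
clock: 16.55
tcp_pos: [0.5084, -0.0515, 0.1063]
orientation: [0.214, 0.085, 0.973, -0.018]
wrist_force: [-7.4, 1.2, -2.6]
finger_gap: 0.0459
grip_force: 97.6
```

```bash
python3 - <<'E'
from h import *
s=env.get_state();print(here(),crown(),S.T@s['wrist_force'],s['ft_torque'],s['finger_gap'])
E
```

```text
(array([-64.5,   0.3,  18.4]), array([ 0.03,  0.24, -0.05])) (np.float64(-0.05), array([-14. ,   0.3,  10.6]), array([ 4. ,  0.2, 10.6])) [-7.83991325 -0.12037291  0.82464763] [ 0.13854867  1.65110724 -0.0732337 ] 0.04587974383403216
```

Crown meets the staple's leg at TCP x about -64.5. Next: drive it in.

Call:
carry_out([
  [[-0.006,0,0,0,0,0],[-0.013,0,0,0,0,0],[-0.02,0,0,0,0,0],[-0.027,0,0,0,0,0],[-0.034,0,0,0,0,0]],
])

```text
clock: 17.18
tcp_pos: [0.5208, -0.0534, 0.1114]
orientation: [0.211, 0.086, 0.974, -0.018]
wrist_force: [-10.8, 1.3, -1.8]
finger_gap: 0.0463
grip_force: 97.9
```

```bash
python3 - <<'E'
from h import *
s=env.get_state();print(here(),S.T@s['wrist_force'],s['ft_torque'],s['finger_gap'])
E
```

```text
(array([-50.9,   0.5,  17.7]), array([ 0.05,  0.58, -0.06])) [-10.6235614   -0.63344461   2.92004783] [ 0.27414711  2.26068098 -0.09834872] 0.046264418196897444
```

Call:
carry_out([
  [[-0.002,0,-0.001,0,0,0],[-0.002,0,-0.001,0,0,0],[-0.002,0,-0.001,0,0,0]],
])

```text
clock: 17.55
tcp_pos: [0.5215, -0.0536, 0.1121]
orientation: [0.211, 0.086, 0.974, -0.018]
wrist_force: [-9.2, 0.8, -3.8]
finger_gap: 0.0462
grip_force: 97.7
```

```bash
python3 - <<'E'
from h import *
s=env.get_state();print(here(),S.T@s['wrist_force'],s['ft_torque'],s['finger_gap'])
E
```

```text
(array([-50. ,   0.5,  18. ]), array([ 0.05,  0.58, -0.06])) [-9.94382813 -0.79140699  0.43515653] [ 0.30312117  2.2673263  -0.06802203] 0.04615877741255017
```

Call:
carry_out([
  [[-0.004,0,0,0,0,0],[-0.008,0,0,0,0,0],[-0.011,0,0,0,0,0],[-0.014,0,0,0,0,0],[-0.014,0,0,0,0,0]],
])

```text
clock: 18.18
tcp_pos: [0.5277, -0.0546, 0.115]
orientation: [0.211, 0.086, 0.974, -0.018]
wrist_force: [-9.1, 0.7, -4.9]
finger_gap: 0.0463
grip_force: 97.7
```

```bash
python3 - <<'E'
from h import *
s=env.get_state();print(here(),S.T@s['wrist_force'],s['ft_torque'],s['finger_gap'])
E
```

```text
(array([-43.1,   0.5,  17.9]), array([ 0.05,  0.6 , -0.06])) [-10.28724877  -0.85382936  -0.61274039] [ 0.3341902   2.34898521 -0.10195002] 0.046340832669207
```

Smooth at about 9 N, roughly 2 mm left.

Call:
carry_out([
  [[-0.001,0,0,0,0,0],[-0.002,0,0,0,0,0],[-0.003,0,0,0,0,0],[-0.003,0,0,0,0,0]],
])

```text
clock: 18.68
tcp_pos: [0.5288, -0.0549, 0.1155]
orientation: [0.21, 0.086, 0.974, -0.018]
wrist_force: [-9.7, 0.5, -3.8]
finger_gap: 0.0467
grip_force: 97.7
```

Call:
carry_out([
  [[-0.001,0,0,0,0,0],[-0.002,0,0,0,0,0],[-0.002,0,0,0,0,0]],
])

```text
clock: 19.05
tcp_pos: [0.5297, -0.055, 0.1159]
orientation: [0.21, 0.086, 0.974, -0.018]
wrist_force: [-9.6, 0.9, -3.5]
finger_gap: 0.0461
grip_force: 97.7
```

```bash
python3 - <<'E'
from h import *
s=env.get_state();print(here(),S.T@s['wrist_force'],s['ft_torque'],s['finger_gap'])
E
```

```text
(array([-40.8,   0.5,  17.9]), array([ 0.05,  0.61, -0.07])) [-10.22259538  -0.76240303   0.88766487] [ 0.3371736   2.36551032 -0.07268566] 0.04610626532927712
```

Call:
carry_out([
  [[-0.001,0,0,0,0,0],[-0.002,0,0,0,0,0],[-0.002,0,0,0,0,0]],
])

```text
clock: 19.42
tcp_pos: [0.53, -0.0551, 0.116]
orientation: [0.21, 0.086, 0.974, -0.018]
wrist_force: [-12.6, 1.4, -3.2]
finger_gap: 0.0462
grip_force: 97.8
```

```bash
python3 - <<'E'
from h import *
s=env.get_state();print(here(),S.T@s['wrist_force'])
E
```

```text
(array([-40.6,   0.5,  17.8]), array([ 0.04,  0.68, -0.07])) [-12.79754884  -0.81177588   2.41799912]
```

Call:
carry_out([
  [[-0.001,0,0,0,0,0],[-0.002,0,0,0,0,0],[-0.002,0,0,0,0,0]],
])

```text
clock: 19.8
tcp_pos: [0.5301, -0.0551, 0.1159]
orientation: [0.209, 0.086, 0.974, -0.018]
wrist_force: [-13.6, 1.6, -3.2]
finger_gap: 0.0461
grip_force: 98.0
```

```bash
python3 - <<'E'
from h import *
s=env.get_state();print(here(),S.T@s['wrist_force'])
E
```

```text
(array([-40.5,   0.5,  17.7]), array([ 0.04,  0.77, -0.07])) [-13.68979936  -0.77426517   2.87826378]
```

Home: it stopped after 24 mm of travel and the force rose. Next: tug gently back, keeping under 10 N.

Call:
carry_out([
  [[0.004,0,-0.001,0,0,0],[0.009,0,-0.001,0,0,0],[0.013,0,-0.001,0,0,0],[0.017,0,-0.001,0,0,0],[0.017,0,-0.001,0,0,0]],
])

```text
clock: 20.42
tcp_pos: [0.5286, -0.0551, 0.1176]
orientation: [0.216, 0.085, 0.973, -0.019]
wrist_force: [-4.4, 2.3, -4.5]
finger_gap: 0.0462
grip_force: 97.2
```

```bash
python3 - <<'E'
from h import *
s=env.get_state();print(here(),S.T@s['wrist_force'])
E
```

```text
(array([-41. ,   0.3,  19.9]), array([ 0.04, -0.01, -0.03])) [-6.20923128  1.53022271 -2.07167928]
```

Call:
carry_out([
  [[0.003,0,0.001,0,0,0],[0.006,0,0.001,0,0,0],[0.009,0,0.001,0,0,0],[0.011,0,0.001,0,0,0],[0.011,0,0.001,0,0,0]],
])

```text
clock: 21.05
tcp_pos: [0.5241, -0.0544, 0.115]
orientation: [0.216, 0.085, 0.972, -0.019]
wrist_force: [0.1, -0.7, -2.7]
finger_gap: 0.0462
grip_force: 97.3
```

```bash
python3 - <<'E'
from h import *
s=env.get_state();print(here(),S.T@s['wrist_force'])
E
```

```text
(array([-46.3,   0.1,  19.4]), array([ 0.02, -0.03, -0.04])) [-0.93956761 -0.68261647 -2.55287007]
```

Call:
carry_out([
  [[0.001,0,0,0,0,0],[0.002,0,0,0,0,0],[0.002,0,0,0,0,0]],
])

```text
clock: 21.42
tcp_pos: [0.523, -0.0542, 0.1143]
orientation: [0.216, 0.085, 0.973, -0.019]
wrist_force: [-0.4, 0.1, -3.0]
finger_gap: 0.0463
grip_force: 97.3
```

```bash
python3 - <<'E'
from h import *
s=env.get_state();print(here(),S.T@s['wrist_force'])
E
```

```text
(array([-47.7,   0.2,  19.2]), array([ 0.03,  0.  , -0.03])) [-1.62892033  0.02537182 -2.55375509]
```

Call:
carry_out([
  [[0.001,0,0,0,0,0],[0.002,0,0,0,0,0],[0.003,0,0,0,0,0]],
])

```text
clock: 21.8
tcp_pos: [0.522, -0.054, 0.1139]
orientation: [0.216, 0.085, 0.972, -0.019]
wrist_force: [1.8, 0.9, -2.4]
finger_gap: 0.0462
grip_force: 97.3
```

```bash
python3 - <<'E'
from h import *
s=env.get_state();print(here(),S.T@s['wrist_force'])
E
```

```text
(array([-48.7,   0.2,  19.3]), array([ 0.03, -0.04, -0.03])) [ 0.42550228  1.18865589 -2.88370201]
```

Call:
carry_out([
  [[0.001,0,0,0,0,0],[0.002,0,0,0,0,0],[0.003,0,0,0,0,0],[0.003,0,0,0,0,0]],
])

```text
clock: 22.3
tcp_pos: [0.5217, -0.054, 0.114]
orientation: [0.217, 0.085, 0.972, -0.019]
wrist_force: [5.0, -1.1, -2.1]
finger_gap: 0.0462
grip_force: 97.2
```

```bash
python3 - <<'E'
from h import *
s=env.get_state();print(here(),S.T@s['wrist_force'])
E
```

```text
(array([-48.9,   0.1,  19.6]), array([ 0.03, -0.16, -0.02])) [ 3.74812749 -0.22871646 -4.06142559]
```

Call:
carry_out([
  [[0.001,0,0,0,0,0],[0.001,0,0,0,0,0],[0.001,0,0,0,0,0]],
])

```text
clock: 22.68
tcp_pos: [0.5216, -0.054, 0.1141]
orientation: [0.217, 0.085, 0.972, -0.019]
wrist_force: [6.1, -0.5, -2.2]
finger_gap: 0.0458
grip_force: 97.1
```

Call:
carry_out([
  [[-0.003,0,0.001,0,0,0],[-0.004,0,0.002,0,0,0],[-0.004,0,0.003,0,0,0],[-0.004,0,0.003,0,0,0]],
], squeeze=40)

```text
clock: 23.18
tcp_pos: [0.5225, -0.0541, 0.1124]
orientation: [0.216, 0.085, 0.973, -0.019]
wrist_force: [3.2, -0.4, 0.4]
finger_gap: 0.0461
grip_force: 97.4
```

```bash
python3 - <<'E'
from h import *
s=env.get_state();print(here(),S.T@s['wrist_force'])
E
```

```text
(array([-48.8,   0.1,  17.8]), array([ 0.03, -0.03, -0.03])) [ 3.11652523  0.14958043 -0.98953046]
```

Call:
carry_out([
  [[0,0,0,0,0,0],[0,0,0,0,0,0],[0,0,0,0,0,0],[0,0,0,0,0,0]],
], jaw=0.1)

```text
clock: 23.68
tcp_pos: [0.5221, -0.054, 0.1122]
orientation: [0.215, 0.085, 0.973, -0.018]
wrist_force: [-0.4, 0.4, -0.1]
finger_gap: 0.0768
grip_force: 0.0
```

Call:
carry_out([
  [[0,0,-0.04,0,0,0],[0,0,-0.1,0,0,0],[0,0,-0.18,0,0,0],[0,0,-0.27,0,0,0],[0,0,-0.32,0,0,0]],
])

```text
clock: 24.3
tcp_pos: [0.4556, -0.0424, 0.2598]
orientation: [0.217, 0.085, 0.972, -0.019]
wrist_force: [0.5, 0.4, 0.5]
finger_gap: 0.0766
grip_force: 0.0
```

```bash
python3 - <<'E'
from h import *
np.set_printoptions(precision=1,suppress=True)
c=cam('wrist');f=c['frame'];L=(cloud(c)-O)@S*1000
m=np.isfinite(L).all(2)
b=L[m&(L[...,2]>18)&(L[...,2]<28)&(abs(L[...,1])<35)&(L[...,0]<-15)&(L[...,0]>-110)];print('body',cv2.minAreaRect(b[:,:2].astype(np.float32)),np.percentile(b,[1,50,99],axis=0))
k=m&(L[...,2]>6)&(L[...,2]<30)&(abs(L[...,1])<30)&(L[...,0]>-110)&(L[...,0]<30);r,cc=np.where(k);print(r.min(),r.max(),cc.min(),cc.max(),env.get_state()['finger_gap'])
s=L[m&(L[...,2]>9)&(L[...,2]<18)&(abs(L[...,1])<25)&(abs(L[...,1])>5)&(L[...,0]>-28)];print('shackle',s.min(0),s.max(0))
q=f[max(0,r.min()-20):r.max()+20,max(0,cc.min()-20):cc.max()+20];cv2.imwrite('pics/w9.png',cv2.resize(q,None,fx=4,fy=4,interpolation=cv2.INTER_CUBIC)[:600,:800])
E
```

```text
body ((-49.62826156616211, 0.38408470153808594), (47.98091125488281, 39.96928024291992), 89.79302215576172) [[-67.9 -22.8  18.9]
 [-50.    0.1  22. ]
 [-30.1  23.7  23.7]]
174 255 258 309 0.0767813256545456
shackle [-27.4 -20.9   9.4] [-1.6 21.1 16.6]
```

View pics/w9.png

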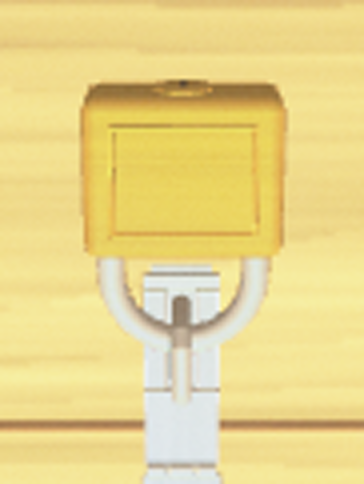

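The body sits at 44.5 mm below the crown, both legs are in it, and the staple is in the crown with the strap flat underneath. The robot is clear, so I'll hand it in.

```bash
python3 -c "
from workcell import env
print(env.hand_in())"
```

```text
the job is handed in; nothing more can be done
None
```

The job is handed in at about 24 s, with no verdict returned: the hasp is flat, the padlock is pushed home through the staple, it held under a tug of roughly 5–7 N, and it lies flat pointing down the slope, released.

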